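Set a bookend's blade under a presentation case

TASK

Gently tip the green presentation case back on its rear bottom edge until it leans by itself against the brick, slide the bookend's flat blade squarely under its raised front until the wooden upright is nearly against the case, then bring the case gently forward again so that it stands upright on the blade. Do not lift the case off the shelf or let it drop, leave the bowl with its ball, the grip cone, the bail clip and the bail rack where they are, and finish with hands off.

Things in the scene. Friction and masses are not known exactly. Their poses are not given: they have to be found in the camera images.
- shelf: Fixed oak board 370 mm deep, 480 mm wide, 30 mm thick, top 50 mm above the work surface, with a rigid brick upstand along its rear. Origin: on the board's top at the foot of the brick, mid-width; +x points back into the brick (roughly world +y), z up. The brick face is the plane x = 0, rising 175 mm above the board; the board runs to x = -370 mm.
- case: Loose green case, 70 mm deep (x), 130 wide (y), 180 tall without its bar, 0.5 to 1 kg, evenly filled. Origin: centre of the underside; +x to its rear (the brick), z up it. Starts upright, rear face 82 to 98 mm from the brick and near parallel. A push near the top tips it without sliding; past about 22 degrees it falls back, to lean at 27 to 33 degrees, its front edge some 35 mm up.
- case_bar (a point): Centre of the case's steel carrying bar: round, 12 mm thick, 112 mm long along case y, on two 10 mm posts 100 mm apart; its axis is 35 mm above the case's top (215 mm above the underside) and 20 mm in case -x of the middle. Axes as the case's. Fingers fit before and behind it between the posts, also while the case leans on the brick.
- case_heel (a point): Middle of the case's rear bottom edge, about which it tips: 35 mm in case +x from the underside's centre. Axes as the case's.
- bookend: Loose bookend, 0.3 kg: wooden upright 12 mm thick (x), 90 wide (y), 80 tall over all, on one end of a flat steel blade 3 mm thick, 90 wide, reaching 55 mm beyond the upright's face in +x. Origin: centre of the upright, 40 mm above the underside; +x along the blade to its free end, z up. Starts standing in front of the case, blade towards it within 0.5 rad. Grip from above across the 12 mm.
- blade_tip (a point): Middle of the free front end of the bookend's blade, at half the blade's thickness: 61 mm in bookend +x from the upright's centre and 38.5 mm below it. Axes as the bookend's.
- bowl: Bystander: blue ceramic bowl, 116 mm across, 50 mm tall, loose on the board, holding the ball. Origin: centre of its underside.
- ball_center (a point): Centre of the scuffed red ball, 72 mm in diameter, resting in the bowl.
- cone: Bystander: grey hard silicone grip cone standing on its wide end, 54 mm across, 145 mm tall, loose. Origin: centre of its underside.
- clip: Bystander: black base 60 x 50 mm with a steel spring clip holding a pale bail upright, 122 mm tall over all, loose. Origin: centre of its underside.
- rack: Bystander: dark wooden rack 130 (x) x 60 (y) mm with a pair of pale bails lying along it, 28 mm tall over all, loose. Origin: centre of its underside.
Not all that is in view belongs to the job. What is shaped like the bookend but pink or purple is not meant.

How it is judged:
On the way, in this order (a step that is already met when the one before it is completed fails the run):
1. the case leans back by itself, at rest and not touched by the robot, tilted more than 24 degrees (angle between case's own z axis and vertical above 0.42 rad and angular speed of case below 0.2 rad/s and contact force between case and the fingers below 0.3 N and contact force between case and the arm below 0.3 N and contact force between case and shelf above 1 N), for 0.3 s.
2. the blade lies under the raised front, its free end past the middle of the underside, while the case still leans back (angle between case's own z axis and vertical above 0.35 rad and x of blade_tip in the frame of case between 0.005 and 0.04 m and y of blade_tip in the frame of case between -0.03 and 0.03 m and z of blade_tip in the frame of shelf below 0.012 m and angle between the y axis of bookend and the y axis of case, either way round below 0.2 rad), for 0.2 s.
At the end, for the whole second after the job is handed in: Case upright within 4.5 degrees, at rest, standing on the blade (rear edge 1 to 12 mm up); blade flat on the board, square within 11 degrees, centred within 30 mm, its free end 5 mm or more past the middle of the case's underside (upright within 15 mm of the case) (x of blade_tip in the frame of case between 0.005 and 0.04 m and y of blade_tip in the frame of case between -0.03 and 0.03 m and z of each of blade_tip, case_heel in the frame of shelf below 0.012 m and angle between the y axis of bookend and the y axis of case, either way round below 0.2 rad and angle between each of case, bookend's own z axis and vertical below 0.08 rad and linear speed of each of case, bookend below 0.02 m/s and z of case_heel in the frame of shelf above 0.001 m); the robot touches nothing.
It fails at once if the case is lifted: its rear bottom edge rises more than 15 mm above the board (z of case_heel in the frame of shelf above 0.015 m).
It fails at once if the case is jolted or let drop: it turns faster than 1.5 rad/s while tilted less than 17 degrees, or faster than 2.2 rad/s at all (angular speed of case above 2.2 rad/s or (angle between case's own z axis and vertical below 0.3 rad and angular speed of case above 1.5 rad/s)).
It fails at once if the bowl, grip cone, bail clip or bail rack is moved more than 30 mm (distance of any of bowl, cone, clip, rack from where it was at the start of the episode above 0.03 m).
It fails at once if the ball leaves the bowl (distance between ball_center and bowl above 0.07 m).
It also fails if it takes over 67 s, if anything falls off the work surface, if the arm or the gripper's body presses on something with over 40 N, if the wrist force passes 120 N, or if a joint passes its speed limit or range.

ROBOT

A 6-joint arm with a two-finger parallel gripper is mounted at the origin on the work surface. World frame = base frame: x ahead of the robot, y to its left, z up, the work surface at z = 0. Lengths are in m, angles in rad, forces in N, time in s.
With the tool pointing down it reaches from about 0.325 to 1 m from the base axis. Payload 5.1 kg.
Tool frame: the origin (TCP) lies at the very end of the fingers, on their centre line; the grasp point (between the pads) lies 19 mm behind it; z points along the fingers, y is the direction in which the jaws open and shut (so a half turn about z gives the same grasp; the last joint's range is limited). The gripper opens to 85 mm and grips with 20 to 120 N. Pads are 22 mm wide; open, the fingers measure 114 mm over their backs; the gripper's body (76 mm by 85 mm) begins 54 mm behind the grasp point. The pads swing forward as they close: fully open they stand 13 mm farther back than shut.
Start: joints at [1.072, 0.124, 1.65, -0, 1.367, -0.083], TCP at [0.263, 0.595, 0.2] pointing down, gripper open.
Joint ranges: [-2.61, 2.61], [-1.02, 2.33], [0.03, 2.71], [-1.35, 4.49], [0.32, 2.68], [-2.91, 2.91]. Speed limits (rad/s): [2.57, 2.57, 3.14, 3.14, 3.14, 3.14].

INTERFACE

Orientations are given as [roll, pitch, yaw] about the fixed x, y, z axes, in that order (R = Rz(yaw) Ry(pitch) Rx(roll)).
In Python, from plant import bot, gripper_to, sensors, capture, camera_info, ticket gives the robot as it stands. The module is installed in compiled form; this text tells all that it offers. Calls block until the motion is done:
- bot.move_ptp(position, orientation): joint-space move of the TCP to a pose.
- bot.move_linear(position, attitude=None, v=0.15, max_force=None): straight line of the TCP; attitude=None keeps the orientation; v is the mean speed in m/s. With max_force (N) it stops when the force on the tool has changed by that much, and returns True; else False.
- bot.move_joints(angles): joint-space move.
- gripper_to(opening, grasp_force=None): finger opening in m; grasp_force is the grip in N (None keeps the last); returns when the fingers have stopped.
- bot.sleep(seconds).
- bot.solve_ik(position, orientation): joint angles nearest the present ones, or None.
- sensors.read_state(): the state.
- capture(name): name is "scene" or "side" or "wrist"; returns the picture (384x512x3 uint8, blue, green, red); there is no depth.
- camera_info(name): a dict with "camera_matrix" (3x3 intrinsics, pixels), "eye" and "rotation" of the camera in the world. Camera axes: x right, y up, looking along -z (the intrinsics and any distortion apply to the point x, -y, -z); pixel columns grow to the right and rows downward; lengths in m; the calibration is good to about 2 mm. A picture is of the moment at which its call begins: read the wrist's pose just before it. camera_info takes no time and is no camera call; for the wrist camera it gives the pose at the moment of the call.
A pose or a line that the arm cannot do raises bot.IKError and nothing moves.
- ticket.finish_job(): hands the job in, once; it reports no verdict.
The state is a dict: "time_s": time; "qpos": joint angles; "qvel": joint speeds; "joint_efforts": joint torques, N m; "eef_pos": TCP position; "tool_rot": TCP orientation; "force": force on the tool from outside, world axes, zero at the start; "wrist_torque": the same for the moment, N m; "finger_gap": finger opening in m.
Only numpy, scipy, OpenCV 4.12 (cv2) and the standard library are available. Lean on these libraries where they do the work, as an engineer would, in place of code of your own. Each camera call takes 0.05 s, during which the arm holds its last target.

## Working session

There is one attempt and no reset: what is moved stays moved. The work goes in short steps, each a Python script; the robot and the scene stay as the last script left them, time stands still between calls to the robot, and variables do not carry over. Pictures are saved under pics/ and viewed, and the job is handed in when it is done.

```bash
mkdir -p pics; ls; python3 - <<'E'
from plant import *
import cv2
for n in ("scene","side","wrist"):
    im=capture(n); cv2.imwrite(f"pics/{n}0.png",im); c=camera_info(n); print(n,c)
s=sensors.read_state(); print(s)
E
```

```text
pics
scene {'camera_matrix': array([[358.98217675,   0.        , 259.41267428],
       [  0.        , 358.98217675, 192.4377195 ],
       [  0.        ,   0.        ,   1.        ]]), 'eye': array([1.26934741, 0.10150951, 0.69940813]), 'rotation': array([0.97898574, 0.00632103, 1.67118672])}
side {'camera_matrix': array([[407.83454973,   0.        , 261.52147291],
       [  0.        , 407.83454973, 194.17332948],
       [  0.        ,   0.        ,   1.        ]]), 'eye': array([ 0.23003813, -0.68036078,  0.9086992 ]), 'rotation': array([ 0.80941856,  0.00671439, -0.42767482])}
wrist {'camera_matrix': array([[337.06769474,   0.        , 251.13661624],
       [  0.        , 337.06769474, 192.41437941],
       [  0.        ,   0.        ,   1.        ]]), 'eye': array([0.18945462, 0.62819364, 0.37420909]), 'rotation': array([-0.32024302,  0.00272661,  1.15438963])}
{'time_s': 0.15, 'qpos': array([ 1.07241814e+00,  1.24327333e-01,  1.65136725e+00, -1.34610417e-05,
        1.36749909e+00, -8.25998612e-02]), 'qvel': array([ 0.00083465, -0.00223976, -0.00493049,  0.00035395,  0.00069085,
       -0.00088682]), 'joint_efforts': array([ 4.34540725e-04, -4.24224651e+01, -3.66015065e+01, -9.11695406e-05,
        4.61911317e-03, -1.09423374e-05]), 'eef_pos': array([0.26231403, 0.59414408, 0.19944944]), 'tool_rot': array([-3.13999600e+00, -1.18959545e-04,  2.72581696e+00]), 'force': array([ 0.48761207,  0.47328715, -0.47864761]), 'wrist_torque': array([-0.00253447,  0.00328353,  0.0148488 ]), 'finger_gap': 0.08556740498543887}
```

View pics/scene0.png

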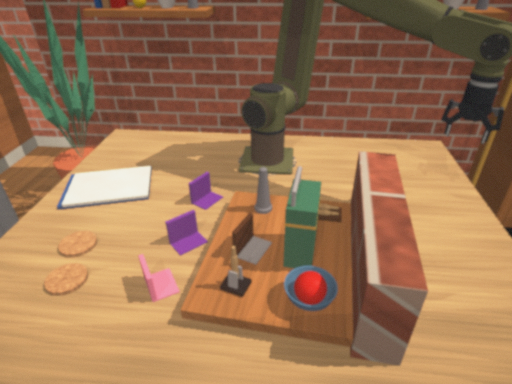

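View pics/side0.png

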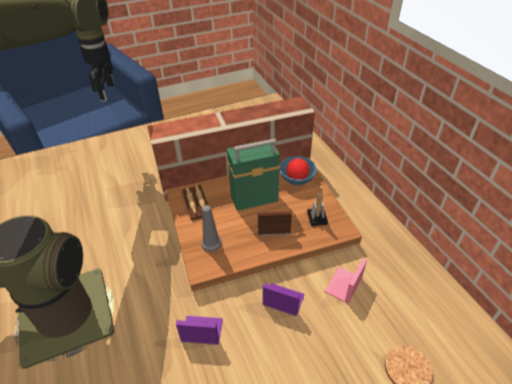

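View pics/wrist0.png

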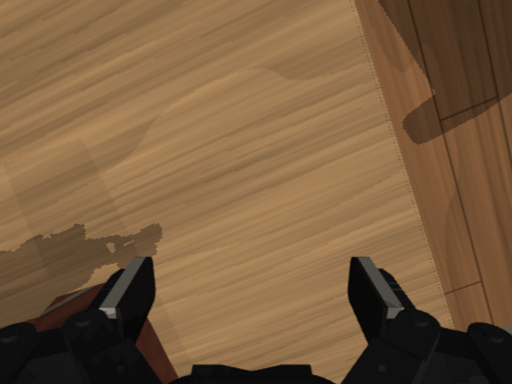

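The scene view shows the brown bookend with its steel blade on the board at (245,238). Look-alikes are purple at (202,190), purple at (186,232) and pink at (157,280). The green case is at (303,222), with its bar at about (297,185). The bystanders are the cone (263,190), clip (236,280), bowl and ball (311,288) and rack (330,213). In the side view the bookend is at (275,222). I'll check it in crops.

```bash
cat > h.py <<'E'
import numpy as np, cv2
from scipy.spatial.transform import Rotation as R
def cam(c):
    Rw=R.from_euler('xyz',c['rotation']).as_matrix()
    return c['camera_matrix'],np.array(c['eye']),Rw
def proj(c,P):
    K,e,Rw=cam(c); p=(np.atleast_2d(P)-e)@Rw
    p=p*[1,-1,-1]; u=p@K.T
    return u[:,:2]/u[:,2:]
def ray(c,uv):
    K,e,Rw=cam(c); d=np.linalg.inv(K)@[uv[0],uv[1],1.]; d=d*[1,-1,-1]
    return e,Rw@d
def onz(c,uv,z):
    e,d=ray(c,uv); return e+d*(z-e[2])/d[2]
def tri(obs):
    A=np.zeros((3,3));b=np.zeros(3)
    for c,uv in obs:
        e,d=ray(c,uv); d=d/np.linalg.norm(d); M=np.eye(3)-np.outer(d,d); A+=M;b+=M@e
    p=np.linalg.solve(A,b); return p
def crop(im,x0,y0,w,h,f,name):
    cv2.imwrite(name,cv2.resize(im[y0:y0+h,x0:x0+w],None,fx=f,fy=f,interpolation=cv2.INTER_CUBIC))
E
python3 - <<'E'
from h import *
s=cv2.imread('pics/scene0.png'); d=cv2.imread('pics/side0.png')
crop(s,180,150,200,150,4,'pics/sc_a.png')
crop(d,160,120,200,150,4,'pics/si_a.png')
crop(s,210,150,120,120,5,'pics/sc_b.png')
E
```

```text
(no output)
```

View pics/sc_a.png

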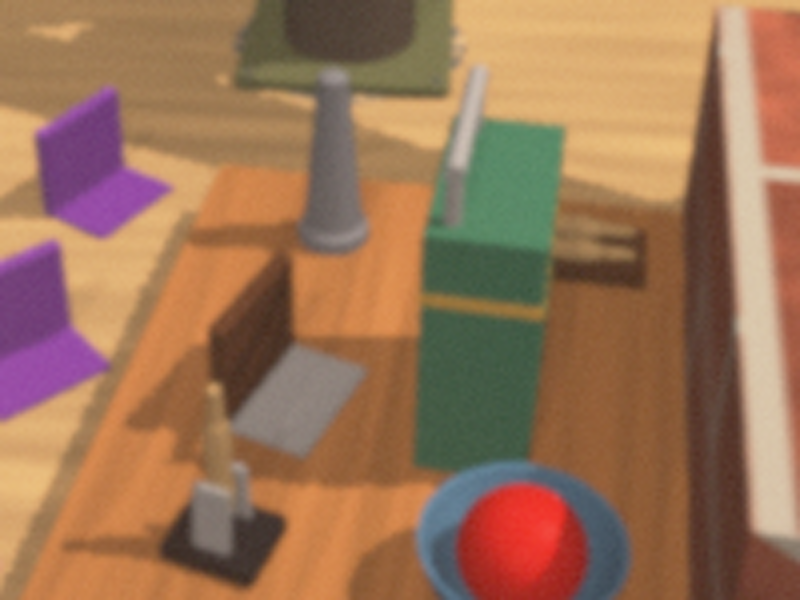

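View pics/si_a.png

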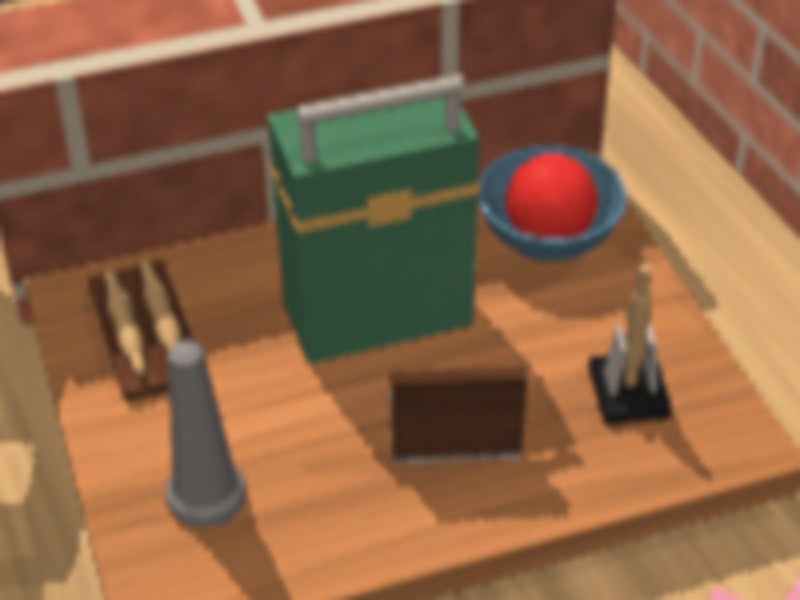

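View pics/sc_b.png

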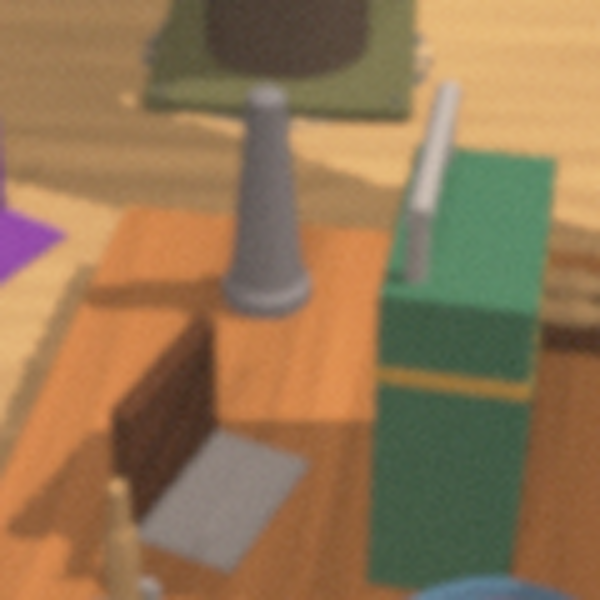

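```bash
cat > fit.py <<'E'
from h import *
from scipy.optimize import least_squares
from plant import camera_info
cs=camera_info('scene'); cd=camera_info('side')
def A(u,v): return np.array([180+(u+.5)/4-.5,150+(v+.5)/4-.5])
def B(u,v): return np.array([160+(u+.5)/4-.5,120+(v+.5)/4-.5])
def pose(p,L,z0):
    c,s=np.cos(p[2]),np.sin(p[2]); L=np.asarray(L)
    return np.c_[p[0]+c*L[:,0]-s*L[:,1],p[1]+s*L[:,0]+c*L[:,1],z0+L[:,2]]
def fit(obs,p0,z0=.05):
    def f(p):
        r=[]
        for c,uv,L in obs: r.append(proj(c,pose(p,[L],z0))[0]-uv)
        return np.concatenate(r)
    s=least_squares(f,p0,loss='soft_l1'); return s.x,f(s.x).reshape(-1,2)
case=[(cs,A(430,238),(-.035,-.065,.18)),(cs,A(550,247),(.035,-.065,.18)),(cs,A(565,127),(.035,.065,.18)),(cs,A(415,468),(-.035,-.065,0)),
(cd,B(292,173),(-.035,.065,.18)),(cd,B(478,133),(-.035,-.065,.18)),(cd,B(312,360),(-.035,.065,0)),(cd,B(472,325),(-.035,-.065,0)),(cd,B(268,117),(.035,.065,.18))]
bk=[(cs,A(368,372),(.061,.045,-.037)),(cs,A(303,455),(.061,-.045,-.037)),(cs,A(232,415),(.006,-.045,-.037)),(cs,A(290,257),(.006,.045,.04)),(cs,A(212,330),(.006,-.045,.04)),
(cd,B(392,378),(-.006,.045,.04)),(cd,B(525,376),(-.006,-.045,.04)),(cd,B(393,459),(-.006,.045,-.04)),(cd,B(523,457),(-.006,-.045,-.04))]
if __name__=='__main__':
    np.set_printoptions(precision=4,suppress=True)
    x,r=fit(case,[.45,.45,1.57]); print('case',x);print(r.T)
    x,r=fit(bk,[.45,.3,1.4],.09); print('bk',x);print(r.T)
    for n,u in (('cone base',(334,240)),('clip',(225,540)),('bowl',(523,590)),('shelf corner near-robot front',(222,168)),('rackend',(645,285))):
        print(n,onz(cs,A(*u),.05))
    print('cone side',onz(cd,B(205,505),.05),'conetop',tri([(cs,A(334,75)),(cd,B(186,350))]))
    print('brick foot', onz(cd,B(30,275),.05), onz(cd,B(275,228),.05), onz(cs,A(690,400),.05),onz(cs,A(685,215),.05))
    print('bar', tri([(cs,A(482,72)),(cd,B(303,112))]),tri([(cs,A(456,165)),(cd,B(462,84))]))
    print('clip',onz(cd,B(630,392),.05),onz(cd,B(130,330),.06),onz(cd,B(553,205),.09))
E
python3 fit.py
```

```text
case [0.5705 0.1348 1.4733]
[[-0.8404  1.2673  0.848   0.3344  0.7017  0.6271 -0.9495  0.6786 -0.3745]
 [-0.7766  0.5922 -0.7153  0.236   0.7177  0.5332  1.7045  0.1354 -0.613 ]]
bk [ 0.5647 -0.015   1.1574]
[[ 0.506  -0.0671 -0.9593  1.79    2.7235 -0.3217  0.6739 -0.1706 -0.1023]
 [-0.2278  0.2815  2.7243 -0.4846  0.8667  0.9409  0.9268  0.634   0.6359]]
cone base [0.4002 0.0211 0.05  ]
clip [ 0.6995 -0.0156  0.05  ]
bowl [0.7198 0.1577 0.05  ]
shelf corner near-robot front [ 0.3109 -0.0786  0.05  ]
rackend [0.4339 0.2502 0.05  ]
cone side [0.3908 0.0155 0.05  ] conetop [0.3947 0.0212 0.1913]
brick foot [0.3434 0.2891 0.05  ] [0.5361 0.2606 0.05  ] [0.5532 0.269  0.05  ] [0.3431 0.2885 0.05  ]
bar [0.516  0.1209 0.2679] [0.622  0.1063 0.2688]
clip [ 0.7029 -0.0144  0.05  ] [0.3937 0.1878 0.06  ] [0.7266 0.1512 0.09  ]
```

The brown bookend is confirmed: upright at crop (250,335), grey blade at (300,400), and the others are purple or pink. The fit gives these values:

| Item | Position | Yaw / note |
|---|---|---|
| Case | (0.5705, 0.135) | 1.473 |
| Bar | about (0.569, 0.114, 0.267) | 0.265 expected |
| Bookend | (0.565, -0.015) | 1.157 |
| Brick gap | about 90 mm | 82 to 98 mm expected |

I'll tip the case by straddling the bar with a loose gap between the fingers.

```bash
cat > m.py <<'E'
from h import *
from plant import bot, gripper_to, sensors, capture, camera_info, ticket
np.set_printoptions(precision=4,suppress=True)
YAW=1.4733; CX=np.array([np.cos(YAW),np.sin(YAW)]); CASE=np.array([.5705,.1348]); HEEL=CASE+.035*CX
def bar(th,dx=0,dz=0):
    x=-.055*np.cos(th)+.215*np.sin(th)+dx; z=.055*np.sin(th)+.215*np.cos(th)+dz
    p=HEEL+CX*x; return [p[0],p[1],.05+z]
def st(): 
    s=sensors.read_state(); print('t',round(s['time_s'],2),'p',s['eef_pos'],'F',s['force'],'gap',round(s['finger_gap'],4)); return s
def snap(n,name): 
    im=capture(n); cv2.imwrite('pics/'+name+'.png',im); return im
E
python3 - <<'E'
from m import *
for y in (3.044,-.0975):
    print(bot.solve_ik(bar(0,0,.09),[np.pi,0,y]))
bot.move_linear([.262,.594,.40],v=.25)
bot.move_ptp(bar(0,0,.07),[np.pi,0,YAW+np.pi/2])
gripper_to(.055)
st(); 
snap('wrist','w1');snap('side','s1');st()
E
```

```text
[ 0.1069 -0.0816  1.604   0.      1.6192 -1.3663]
[ 0.1069 -0.0816  1.604  -0.      1.6192  1.7752]
t 3.57 p [0.5685 0.1152 0.335 ] F [0.3066 0.0567 0.3702] gap 0.0548
t 3.67 p [0.5685 0.115  0.335 ] F [-0.6292  0.5855 -0.902 ] gap 0.0546
```

```bash
python3 - <<'E'
from h import *
a=cv2.imread('pics/w1.png');b=cv2.imread('pics/s1.png')
cv2.imwrite('pics/c1.png',np.hstack([cv2.resize(a,(400,300)),cv2.resize(b[50:300,120:420],(400,300))]))
E
```

```text
(no output)
```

View pics/c1.png

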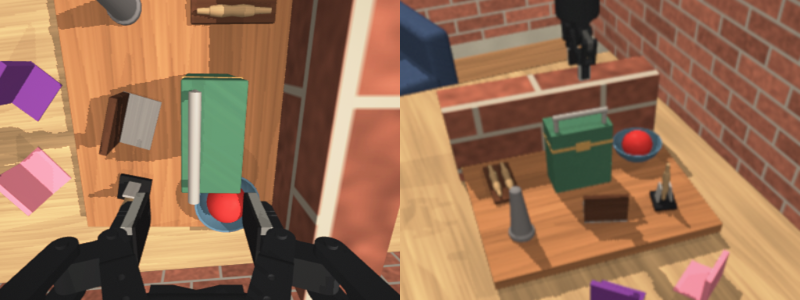

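The wrist view shows the case, with its bar at about (193,148) in the left half, and the fingers straddling its line. The side view shows the gripper above and behind, at (580,60). I'll check the projections.

```bash
python3 - <<'E'
from m import *
from fit import pose
cw=camera_info('wrist');cd=camera_info('side');p=sensors.read_state()['eef_pos']
print('tcp side',proj(cd,p),'tcp wrist',proj(cw,p))
a=cv2.imread('pics/w1.png');b=cv2.imread('pics/s1.png')
for c,im in ((cw,a),(cd,b)):
  for L,z in (([(i*.035,j*.065,k) for i in(-1,1) for j in(-1,1) for k in(0,.18)]+[(-.02,.056,.215),(-.02,-.056,.215)],.05),):
    for q in proj(c,pose([*CASE,YAW],L,z)): cv2.circle(im,tuple(np.int32(np.round(q))),2,(0,255,255),-1)
  for q in proj(c,pose([.5647,-.015,1.1574],[(.061,.045,-.037),(.061,-.045,-.037),(.006,.045,.04),(.006,-.045,.04),(-.006,.045,.04),(-.006,-.045,.04)],.09)): cv2.circle(im,tuple(np.int32(np.round(q))),2,(255,0,255),-1)
cv2.imwrite('pics/c2.png',np.hstack([cv2.resize(a[60:280,100:340],(400,367)),cv2.resize(b[80:280,160:378],(400,367))]))
E
```

```text
tcp side [[254.3236 121.9879]] tcp wrist [[249.3643 229.366 ]]
```

View pics/c2.png

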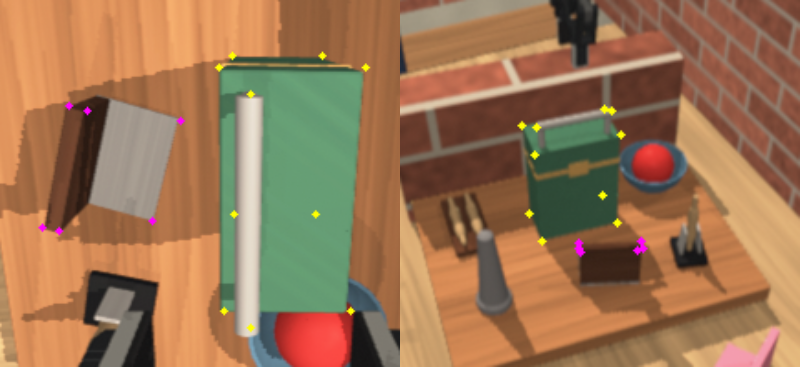

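The model overlay agrees with both views within about 2 px. Next I descend, straddle the bar and tip.

```bash
python3 - <<'E'
from m import *
print(bot.move_linear(bar(0,0,-.014),v=.1,max_force=6)); st()
gripper_to(.024); st()
for deg in (6,12,18,21,24,27,29):
    th=np.radians(deg)
    bot.move_linear(bar(th,0,-.014),v=.04); s=st()
snap('side','s2');snap('wrist','w2');snap('scene','sc2')
a=cv2.imread('pics/w2.png');b=cv2.imread('pics/s2.png')
cv2.imwrite('pics/c3.png',np.hstack([cv2.resize(a,(400,300)),cv2.resize(b[80:230,160:360],(400,300))]))
E
```

```text
False
t 4.66 p [0.5691 0.1149 0.252 ] F [-0.0407  0.644   0.069 ] gap 0.0552
t 5.06 p [0.5686 0.1149 0.2513] F [-0.6546 -0.1942 -0.5103] gap 0.0242
t 5.79 p [0.5708 0.1376 0.2555] F [ 0.5558 -1.1395 -0.3215] gap 0.0238
t 6.53 p [0.573  0.1607 0.2577] F [-0.5243  0.0536  0.0373] gap 0.0239
t 7.26 p [0.5753 0.1838 0.2574] F [-0.4146 -0.1566 -0.174 ] gap 0.0242
t 7.7 p [0.5764 0.1954 0.2563] F [ 0.4174  0.1719 -0.4955] gap 0.0235
t 8.14 p [0.5775 0.2069 0.2547] F [0.9077 0.0379 0.2273] gap 0.0239
t 8.58 p [0.5786 0.2182 0.2523] F [ 0.2451 -0.0558 -0.2053] gap 0.0244
t 8.93 p [0.5793 0.2257 0.2505] F [-0.1616 -0.5521  0.0993] gap 0.0242
```

View pics/c3.png

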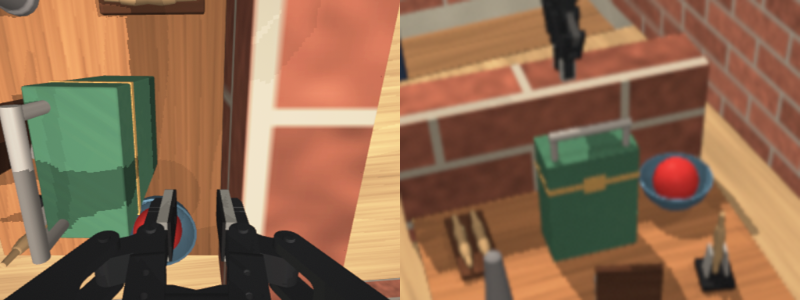

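View pics/sc2.png

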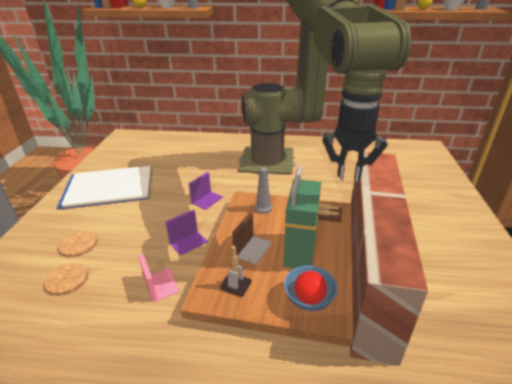

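The fingers passed without engaging the bar: the case is still upright in all three views, and the fingers are at scene (350,178). I'll check where the TCP should project.

```bash
python3 - <<'E'
from m import *
s=st();p=s['eef_pos']; print(s['tool_rot'])
for n in('scene','side','wrist'): 
    c=camera_info(n); print(n,proj(c,p),c['eye'],c['rotation'])
a=cv2.imread('pics/sc2.png');crop(a,300,100,120,100,4,'pics/d1.png')
b=cv2.imread('pics/s2.png');crop(b,190,40,100,100,4,'pics/d2.png')
cv2.imwrite('pics/d.png',np.hstack([cv2.imread('pics/d1.png'),np.zeros((400,10,3),np.uint8),cv2.imread('pics/d2.png')[:,:300]]))
E
```

```text
t 9.07 p [0.5794 0.2254 0.2507] F [ 0.4844 -0.1929  0.1871] gap 0.0242
[-3.1416  0.0001  3.044 ]
scene [[346.0642 190.3592]] [1.2693 0.1015 0.6994] [0.979  0.0063 1.6712]
side [[242.691  126.3984]] [ 0.23   -0.6804  0.9087] [ 0.8094  0.0067 -0.4277]
wrist [[249.3175 229.4502]] [0.4999 0.2345 0.4255] [-0.32    0.0014  1.4727]
```

View pics/d.png

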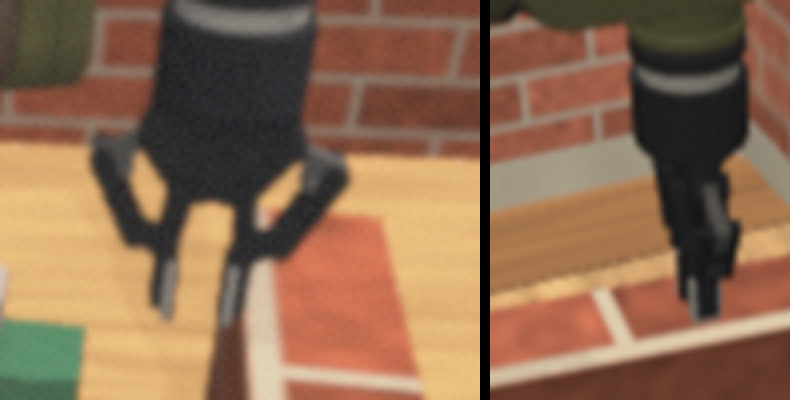

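```bash
python3 - <<'E'
from m import *
cs=camera_info('scene');cd=camera_info('side')
a=cv2.imread('pics/w2.png');crop(a,170,220,180,150,4,'pics/d3.png')
print(tri([(cs,(349,180)),(cd,(244,120))]))
for dz in (0,.01,.02,.03): 
    p=np.array([.5794,.2254,.2507+dz]); print(dz,proj(cs,p),proj(cd,p),proj(camera_info('wrist'),p))
E
```

```text
[0.5817 0.2254 0.2758]
0 [[346.0447 190.3735]] [[242.6936 126.4197]] [[249.2525 229.4066]]
0.01 [[346.6179 186.6512]] [[242.5567 123.4431]] [[249.1279 237.1787]]
0.02 [[347.1992 182.8769]] [[242.4181 120.4305]] [[248.9895 245.808 ]]
0.03 [[347.7886 179.0495]] [[242.2779 117.3813]] [[248.835  255.4447]]
```

View pics/d3.png

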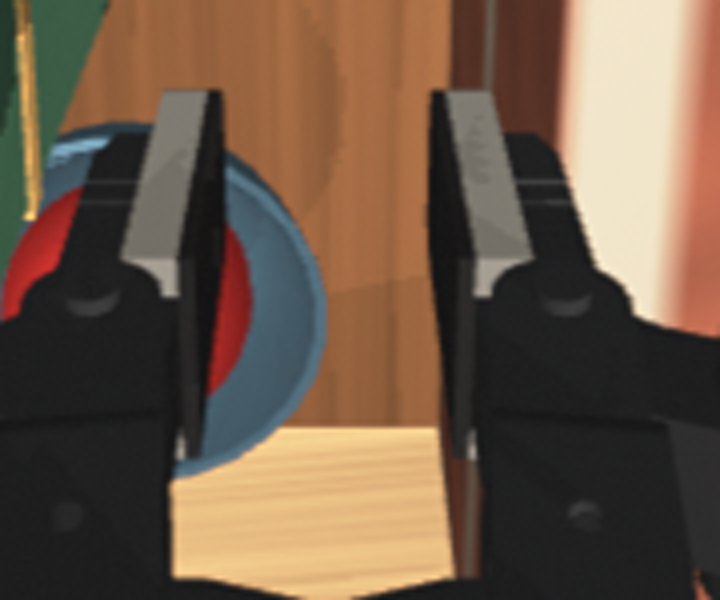

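The fingertips triangulate about 20-25 mm above the commanded TCP (z 0.276 against 0.251), so they passed just above the bar. I trust the images, so I'll go back and descend deeper with a force guard.

```bash
python3 - <<'E'
from m import *
p=st()['eef_pos']
bot.move_linear([p[0],p[1],.32],v=.2)
bot.move_linear(bar(0,0,.055),v=.2)
gripper_to(.045)
print(bot.move_linear(bar(0,0,-.012),v=.12,max_force=5)); st()
print(bot.move_linear(bar(0,0,-.032),v=.05,max_force=5)); st()
snap('side','s3');snap('scene','sc3');snap('wrist','w3')
a=cv2.imread('pics/sc3.png');crop(a,250,110,100,100,4,'pics/d1.png')
b=cv2.imread('pics/s3.png');crop(b,190,80,100,100,4,'pics/d2.png')
cv2.imwrite('pics/e.png',np.hstack([cv2.imread('pics/d1.png'),cv2.imread('pics/d2.png')]))
for n in('scene','side'): print(proj(camera_info(n),sensors.read_state()['eef_pos']))
E
```

```text
t 9.07 p [0.5794 0.2254 0.2507] F [ 0.4844 -0.1929  0.1871] gap 0.0242
False
t 11.32 p [0.5689 0.1149 0.2537] F [ 1.3209 -0.0359 -0.1431] gap 0.0447
False
t 11.88 p [0.5684 0.1149 0.2326] F [0.0201 0.8442 0.7067] gap 0.045
[[296.508 191.662]]
[[255.1386 154.0952]]
```

View pics/e.png

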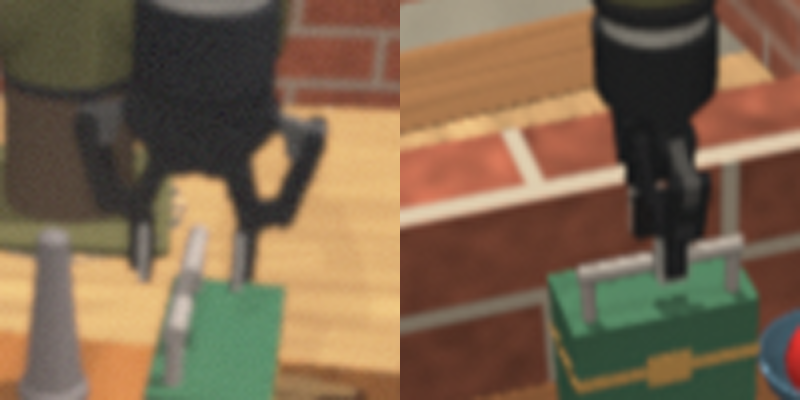

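View pics/w3.png

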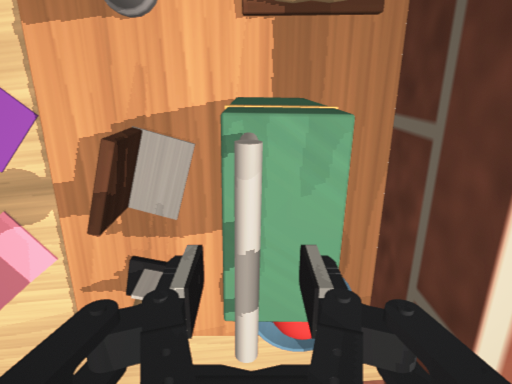

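The fingers now straddle the bar: in the wrist view the bar is at x about 247 between pads at 203 and 303, and the side view shows the tip just below the bar. I'll close the gap and tip.

```bash
python3 - <<'E'
from m import *
gripper_to(.024); st()
def sv(k):
    snap('side','x');snap('scene','y')
    a=cv2.imread('pics/y.png')[110:290,210:410];b=cv2.imread('pics/x.png')[80:260,160:360]
    cv2.imwrite(f'pics/t{k}.png',np.hstack([cv2.resize(a,(400,360)),cv2.resize(b,(400,360))]))
for deg in (5,10):
    bot.move_linear(bar(np.radians(deg),0,-.032),v=.04); s=st()
sv(10)
E
```

```text
t 12.36 p [0.5686 0.1149 0.2331] F [ 0.2199  0.2108 -0.6938] gap 0.0244
t 12.99 p [0.5705 0.1338 0.2371] F [-0.105  -1.0065  0.29  ] gap 0.0238
t 13.62 p [0.5723 0.1531 0.2392] F [-0.1515 -1.0123 -0.3282] gap 0.0239
```

View pics/t10.png

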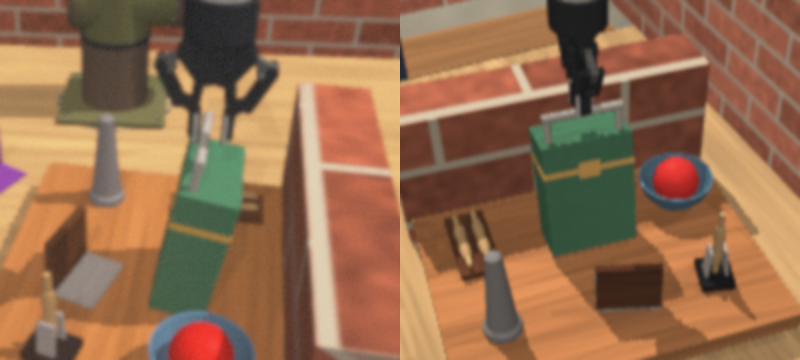

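The case is tilting as planned. I continue to the lean.

```bash
python3 - <<'E'
from m import *
def sv(k):
    snap('side','x');snap('scene','y');
    a=cv2.imread('pics/y.png')[110:290,210:410];b=cv2.imread('pics/x.png')[80:260,160:360]
    cv2.imwrite(f'pics/t{k}.png',np.hstack([cv2.resize(a,(400,360)),cv2.resize(b,(400,360))]))
for deg in (15,20,24,28,30.4):
    bot.move_linear(bar(np.radians(deg),0,-.032),v=.035); s=st()
bot.sleep(.3);st()
sv(30);snap('wrist','w30')
E
```

```text
t 14.43 p [0.5741 0.1723 0.2398] F [-0.2129  0.4169  1.278 ] gap 0.0241
t 15.12 p [0.576  0.1915 0.2387] F [ 0.6036 -0.3962 -1.1754] gap 0.0236
t 15.72 p [0.5775 0.2069 0.2367] F [ 0.5707 -0.038  -0.6204] gap 0.0238
t 16.31 p [0.579  0.2219 0.2336] F [-0.727   0.069   0.1414] gap 0.0243
t 16.73 p [0.5798 0.2308 0.2311] F [-0.5238 -0.47   -0.0973] gap 0.0241
t 17.02 p [0.5799 0.2306 0.2313] F [-0.1841  0.166  -0.0425] gap 0.0236
```

View pics/t30.png

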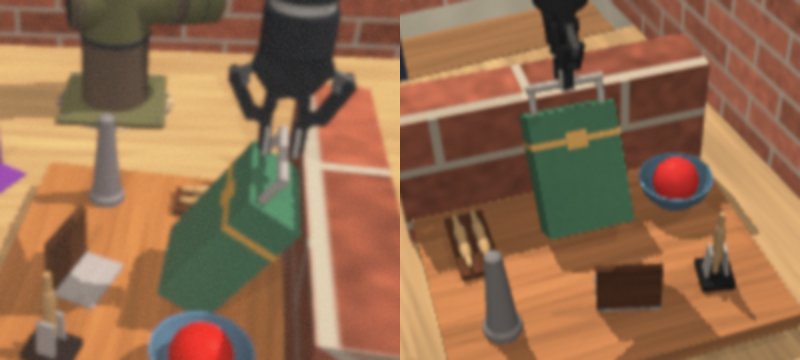

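View pics/w30.png

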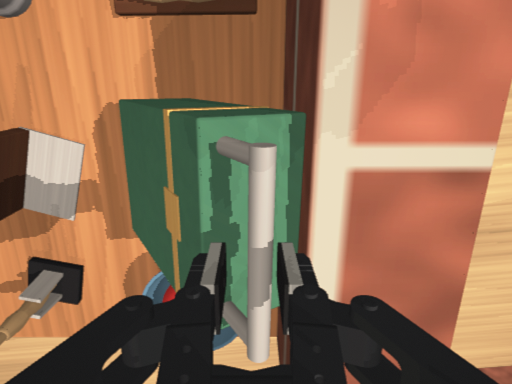

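The case leans on the brick, with the bar free between the pads (wrist view: bar at 260, pads at 225 and 280). I release, retreat up, then go above the bookend and look.

```bash
python3 - <<'E'
from m import *
gripper_to(.05); 
p=st()['eef_pos']
bot.move_linear([p[0],p[1],.33],v=.2)
bot.sleep(.2)
b=np.array([.5647,-.015]); 
bot.move_ptp([b[0],b[1],.25],[np.pi,0,1.157+np.pi/2]); st()
s=sensors.read_state();cw=camera_info('wrist'); im=snap('wrist','w4'); np.save('cw4.npy',cw,allow_pickle=True)
sc=snap('scene','sc4');si=snap('side','s4')
cv2.imwrite('pics/t4.png',np.hstack([cv2.resize(sc[110:290,210:410],(400,360)),cv2.resize(si[80:260,160:360],(400,360))]))
from fit import pose
for q in proj(cw,pose([.5647,-.015,1.1574],[(.061,.045,-.037),(.061,-.045,-.037),(.006,.045,.04),(.006,-.045,.04),(-.006,.045,.04),(-.006,-.045,.04)],.09)): cv2.circle(im,tuple(np.int32(np.round(q))),2,(255,0,255),-1)
cv2.imwrite('pics/w4o.png',im)
E
```

```text
t 17.54 p [0.5799 0.2307 0.2313] F [ 0.0354 -0.0985  0.1688] gap 0.0501
t 19.4 p [ 0.5652 -0.0143  0.2506] F [ 0.8262  1.1823 -0.1314] gap 0.0498
```

View pics/w4o.png

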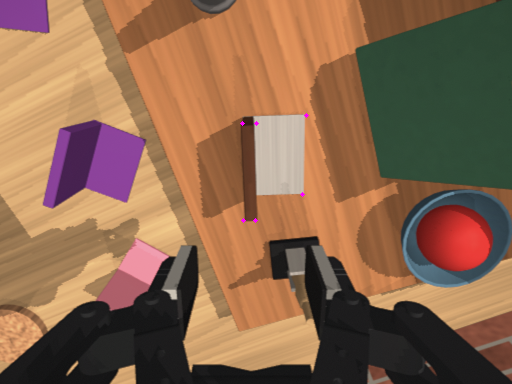

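View pics/t4.png

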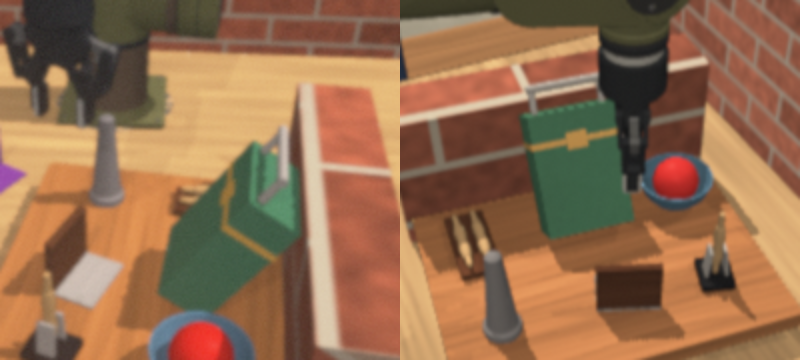

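The overlay sits on the bookend: upright at (249,170), blade corners at (306,116) and (302,194). The case leans stably with hands off. I'll grasp the bookend.

```bash
python3 - <<'E'
from m import *
b=[.5647,-.015]
print(bot.move_linear([*b,.088],v=.1,max_force=5)); st()
gripper_to(.0,30); st()
si=snap('side','s5');sc=snap('scene','sc5')
cv2.imwrite('pics/t5.png',np.hstack([cv2.resize(sc[130:290,190:350],(400,400)),cv2.resize(si[120:280,200:360],(400,400))]))
E
```

```text
False
t 21.32 p [ 0.5653 -0.0151  0.0888] F [-0.0323  0.4645  0.4146] gap 0.05
t 21.74 p [ 0.5647 -0.0152  0.0881] F [-0.6561 -1.0024  0.1501] gap 0.0107
```

View pics/t5.png

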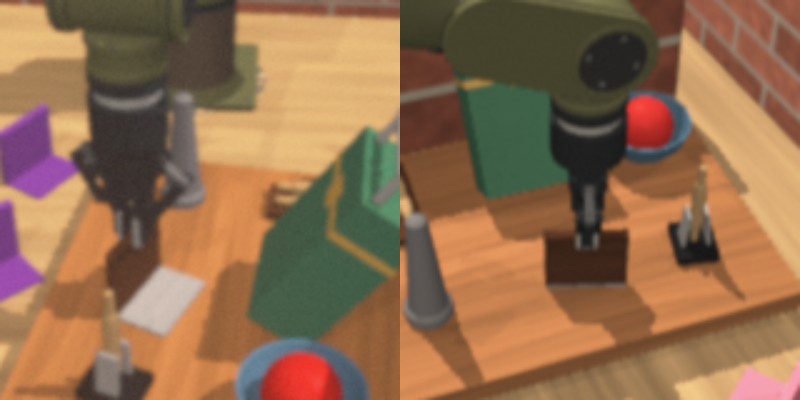

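The bookend is gripped (gap 10.7 mm). Before inserting it, I'll check whether the case's heel moved.

```bash
python3 - <<'E'
from h import *
crop(cv2.imread('pics/sc4.png'),285,165,90,110,5,'pics/a.png')
crop(cv2.imread('pics/s4.png'),210,110,75,100,5,'pics/b.png')
a=cv2.imread('pics/a.png');b=cv2.imread('pics/b.png')
cv2.imwrite('pics/f.png',np.hstack([a[:500],b[:500,:345]]))
E
```

```text
(no output)
```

View pics/f.png

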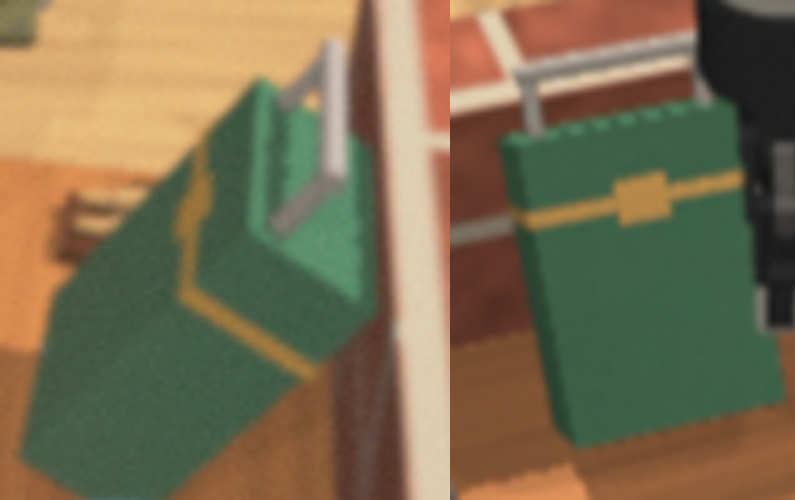

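```bash
cat > fit2.py <<'E'
from m import *
from scipy.optimize import least_squares
def tp(p,L):
    # p: heel x,y,yaw,tilt, heel z
    M=R.from_euler('z',p[2]).as_matrix()@R.from_euler('y',p[3]).as_matrix()
    return np.array([p[0],p[1],.05+(p[4] if len(p)>4 else 0)])+(np.atleast_2d(L)-[.035,0,0])@M.T
def fitc(obs,p0):
    f=lambda p:np.concatenate([proj(c,tp(p,L))[0]-uv for c,uv,L in obs])
    s=least_squares(f,p0,loss='soft_l1'); return s.x,f(s.x).reshape(-1,2)
E
python3 - <<'E'
from fit2 import *
cs=camera_info('scene');cd=camera_info('side');cw=np.load('cw4.npy',allow_pickle=True).item()
a=lambda u,v:np.array([285+(u+.5)/5-.5,165+(v+.5)/5-.5]); b=lambda u,v:np.array([210+(u+.5)/5-.5,110+(v+.5)/5-.5])
F=-.035;W=.065
obs=[(cs,a(255,235),(F,-W,.18)),(cs,a(260,78),(F,W,.18)),(cs,a(22,455),(F,-W,0)),(cs,a(57,295),(F,W,0)),(cs,a(375,308),(-F,-W,.18)),
(cd,b(72,150),(F,W,.18)),(cd,b(125,445),(F,W,0)),(cd,b(333,402),(F,-W,0)),(cw,np.array([357,47.]),(F,W,0)),(cw,np.array([381,178.]),(F,-W,0))]
p,r=fitc(obs,[*HEEL,YAW,.5]);print(HEEL,p,np.degrees(p[3]));print(r.T)
E
```

```text
[0.5739 0.1696] [0.5765 0.1725 1.4491 0.536 ] 30.71325847212991
[[-1.1191  0.6296 -0.217   0.183   1.434  -0.3937  0.3408  1.2735 -0.2151
  -0.2171]
 [-0.9593 -1.0692  1.5794  0.3889  1.328  -2.0902  0.6512 -0.2057  0.3008
  -1.4925]]
```

The heel fit is (0.5765, 0.1725), about 3 mm back of the first estimate. The yaw is 1.449, parallel to the brick, and the tilt is 30.7°. I'll stage the bookend square in front, then slide it in.

```bash
python3 - <<'E'
from m import *
H=np.array([.576,.1718]);Y=1.455;c=np.array([np.cos(Y),np.sin(Y)])
z=sensors.read_state()['eef_pos'][2]
p=[.5647,-.0152]
bot.move_linear([*p,z+.004],v=.05)
bot.move_linear([*(H-.150*c),z+.004],[np.pi,0,Y+np.pi/2],v=.05)
bot.move_linear([*(H-.150*c),z+.001],v=.03); st()
s=snap('side','s6');sc=snap('scene','sc6');w=snap('wrist','w6')
cv2.imwrite('pics/t6.png',np.hstack([cv2.resize(sc[130:290,190:350],(400,400)),cv2.resize(s[120:280,200:360],(400,400))]))
E
```

```text
t 23.26 p [0.5584 0.0226 0.0886] F [-0.3708 -0.1284 -3.7416] gap 0.0109
```

View pics/t6.png

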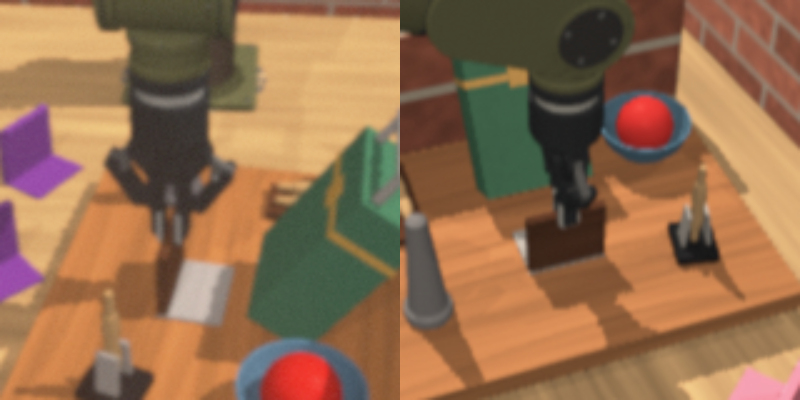

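View pics/w6.png

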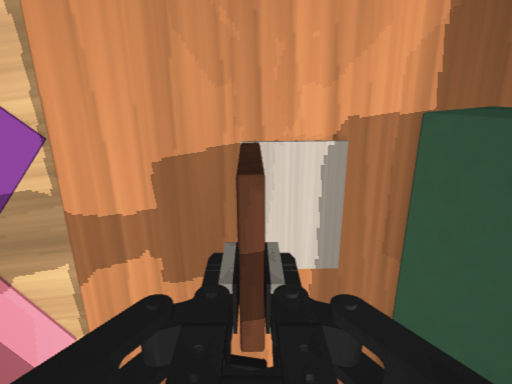

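```bash
python3 - <<'E'
from m import *
cw=camera_info('wrist')
e=[onz(cw,q,.05+.0357) for q in((424,112),(396,315))]; t=[onz(cw,q,.053) for q in((347,141),(341,268))]
u=[onz(cw,q,.053) for q in((266,141),(347,141))]
for x in(e,t,u): d=x[0]-x[1]; print(x,np.linalg.norm(d),np.arctan2(d[1],d[0]))
for dz in (0,.001,.002): pass
E
```

```text
[array([0.5049, 0.1197, 0.0857]), array([0.6297, 0.1076, 0.0857])] 0.12537438611381574 3.044931998361151
[array([0.5219, 0.0885, 0.053 ]), array([0.6124, 0.0817, 0.053 ])] 0.09068505523450966 3.0672283507675
[array([0.516, 0.038, 0.053]), array([0.5219, 0.0885, 0.053 ])] 0.05077760715595446 -1.687222787319175
```

The blade is square to the case within about 0.03 rad, the tip y is 0.085, and the case's front edge is at y = 0.114. That puts the heel at y of about 0.173, which agrees. I'll slide it in.

```bash
python3 - <<'E'
from m import *
H=np.array([.5755,.1725]);Y=1.465;c=np.array([np.cos(Y),np.sin(Y)])
q=H-.083*c
print(bot.move_linear([*q,.0890],v=.03,max_force=7)); st()
s=snap('side','s7');sc=snap('scene','sc7');w=snap('wrist','w7')
cv2.imwrite('pics/t7.png',np.hstack([cv2.resize(sc[130:290,190:350],(400,400)),cv2.resize(w,(400,400))]))
E
```

```text
False
t 25.82 p [0.5667 0.0899 0.089 ] F [-0.1279 -0.0213 -3.4592] gap 0.0109
```

View pics/t7.png

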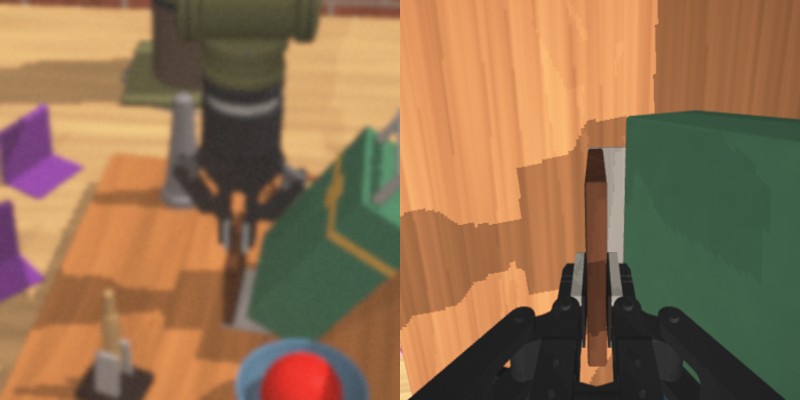

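The blade is under the raised front and parallel: in the wrist half the upright is at x about 597 and the case's edge at 626. I release, retreat, then return to the bar.

```bash
sed -i 's/^YAW=1.4733.*/YAW=1.465; CX=np.array([np.cos(YAW),np.sin(YAW)]); HEEL=np.array([.5755,.1722])/' m.py
python3 - <<'E'
from m import *
p=sensors.read_state()['eef_pos']
bot.move_linear([p[0],p[1],.0881],v=.02); st()
gripper_to(.024); bot.sleep(.3)
cw=camera_info('wrist');np.save('cw8.npy',cw);snap('wrist','w8')
bot.move_linear([p[0],p[1],.20],v=.1)
bot.move_linear([p[0],p[1]-.02,.33],v=.2); gripper_to(.045)
bot.move_ptp(bar(.53,0,.055),[np.pi,0,YAW+np.pi/2]); st()
np.save('cw9.npy',camera_info('wrist'))
w=snap('wrist','w9');s=snap('side','s9');sc=snap('scene','sc9')
cv2.imwrite('pics/t9.png',np.hstack([cv2.resize(sc[130:290,210:370],(400,400)),cv2.resize(w,(400,400))]))
E
```

```text
t 26.22 p [0.567  0.0899 0.0883] F [ 0.3687 -0.4701 -2.7988] gap 0.0107
t 29.96 p [0.582  0.2325 0.3183] F [-0.0756 -0.0869 -0.2559] gap 0.0448
```

View pics/t9.png

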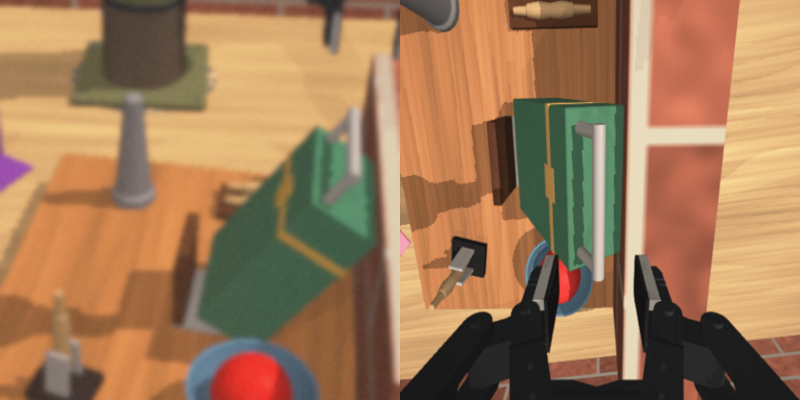

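View pics/w8.png

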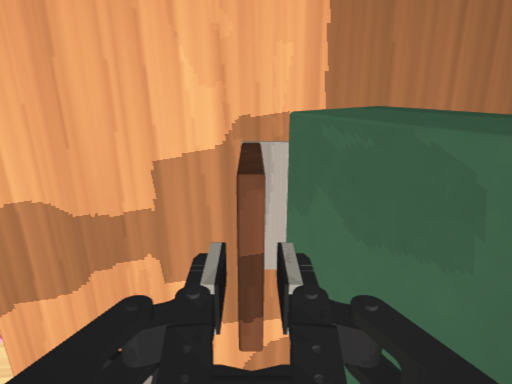

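The bookend stands square under the leaning case, and the bar (at about (600,200) in the right half) lies between the pads' lines. I'll check the insertion depth numerically.

```bash
python3 - <<'E'
from fit2 import *
cw=np.load('cw8.npy',allow_pickle=True).item();c9=np.load('cw9.npy',allow_pickle=True).item()
print([onz(cw,q,.0857) for q in((291,112),(289,200))])
print('upright top',[onz(cw,q,.13) for q in((238,175),(265,175),(263,348))],'blade base',[onz(cw,q,.053) for q in((263,142),(266,268))])
# bar in wrist 9
print('bar',[onz(c9,q,.05+.2137) for q in(((600-400)*1.28,126*.96),((598-400)*1.28,278*.96))], 'model',bar(.53),tp([*HEEL,YAW,.53],[(-.02,.056,.215),(-.02,-.056,.215)]))
E
```

```text
[array([0.5049, 0.1188, 0.0857]), array([0.5526, 0.1139, 0.0857])]
upright top [array([0.5231, 0.0907, 0.13  ]), array([0.5244, 0.1016, 0.13  ]), array([0.6117, 0.0916, 0.13  ])] blade base [array([0.5244, 0.1033, 0.053 ]), array([0.6138, 0.096 , 0.053 ])]
bar [array([0.5283, 0.2424, 0.2637]), array([0.6386, 0.2292, 0.2637])] model [np.float64(0.5819663889678472), np.float64(0.23309289997035487), np.float64(0.2633078539269402)] [[0.5263 0.239  0.2633]
 [0.6377 0.2272 0.2633]]
```

The gap from the upright to the front edge is about 15 mm in the lean, so the free end is about 20 mm short of the heel as planned. I take the bar and bring the case forward.

```bash
python3 - <<'E'
from m import *
DX=.002
print(bot.move_linear(bar(.53,DX,-.014),v=.12,max_force=5))
print(bot.move_linear(bar(.53,DX,-.031),v=.05,max_force=5))
gripper_to(.024); st()
bot.move_linear(bar(np.radians(27),DX,-.031),v=.03); st()
gripper_to(.018); st()
for d in (22,17,13):
    bot.move_linear(bar(np.radians(d),DX,-.031),v=.03); st()
w=snap('wrist','w10');s=snap('side','s10');sc=snap('scene','sc10')
cv2.imwrite('pics/t10b.png',np.hstack([cv2.resize(sc[130:290,210:370],(400,400)),cv2.resize(w,(400,400))]))
E
```

```text
False
False
t 31.66 p [0.5823 0.2351 0.2326] F [ 0.1771 -0.1636  0.8796] gap 0.0241
t 32.24 p [0.5809 0.2225 0.2358] F [-0.5991  0.3     0.9508] gap 0.024
t 32.48 p [0.5812 0.223  0.2364] F [-0.7285  1.1138  4.345 ] gap 0.0183
t 33.27 p [0.5795 0.2038 0.2409] F [-1.3711  2.2102  7.5954] gap 0.0181
t 34.06 p [0.5766 0.1842 0.24  ] F [ 0.082  -0.2441 -0.4458] gap 0.018
t 34.73 p [0.5752 0.1689 0.2409] F [ 0.0617 -0.2052 -0.2663] gap 0.018
```

View pics/t10b.png

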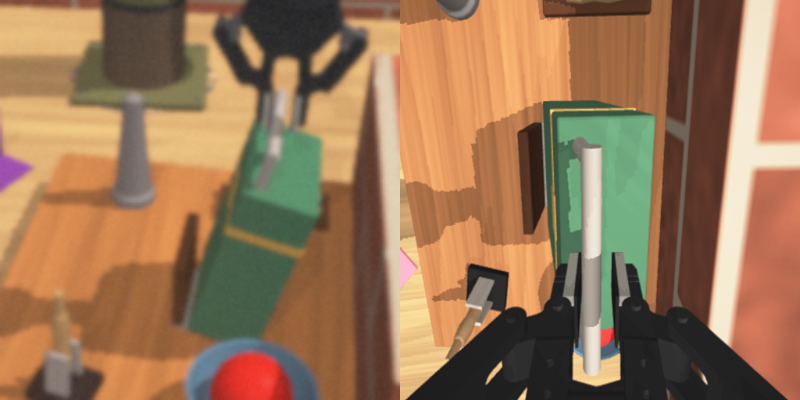

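The case is at about 13°, following the fingers, and the bookend is in place. I continue slowly.

```bash
python3 - <<'E'
from m import *
DX=.002
for d in (9,6,3,1,0):
    bot.move_linear(bar(np.radians(d),DX,-.029),v=.02); st()
np.save('cw11.npy',camera_info('wrist'))
w=snap('wrist','w11');s=snap('side','s11');sc=snap('scene','sc11')
cv2.imwrite('pics/t11.png',np.hstack([cv2.resize(sc[130:290,210:370],(400,400)),cv2.resize(w,(400,400))]))
E
```

```text
t 35.8 p [0.5736 0.1536 0.2421] F [ 0.0005 -0.3781 -0.2554] gap 0.0182
t 36.53 p [0.5723 0.1421 0.2406] F [-0.4484  0.1586  0.5919] gap 0.0182
t 37.27 p [0.5711 0.1307 0.2386] F [-0.4675 -0.4411  0.3467] gap 0.0181
t 37.8 p [0.5703 0.1231 0.2369] F [ 0.4048 -0.5371 -0.2742] gap 0.0177
t 38.14 p [0.5699 0.1194 0.236 ] F [ 0.0669 -0.1423  1.1344] gap 0.0177
```

View pics/t11.png

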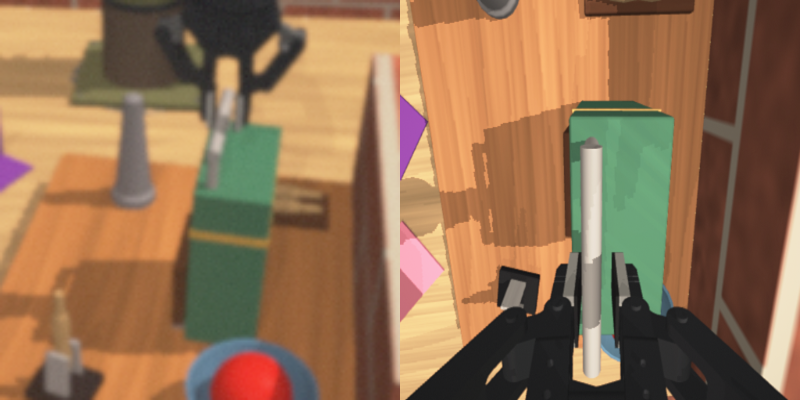

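Almost upright, with the bar still near the front pad. I ease forward another 4 mm in small steps.

```bash
python3 - <<'E'
from m import *
for k in (0,-.002):
    bot.move_linear(bar(0,k,-.029),v=.01); st()
bot.sleep(.3)
w=snap('wrist','w12');s=snap('side','s12');sc=snap('scene','sc12')
cv2.imwrite('pics/t12.png',np.hstack([cv2.resize(sc[170:280,270:350],(400,550),interpolation=2),cv2.resize(w[180:380,160:305],(400,550))]))
E
```

```text
t 38.64 p [0.5696 0.1175 0.2359] F [-0.2661  0.3538  0.0379] gap 0.0177
t 38.99 p [0.5695 0.1155 0.2361] F [ 0.0312 -0.5539  0.649 ] gap 0.0176
```

View pics/t12.png

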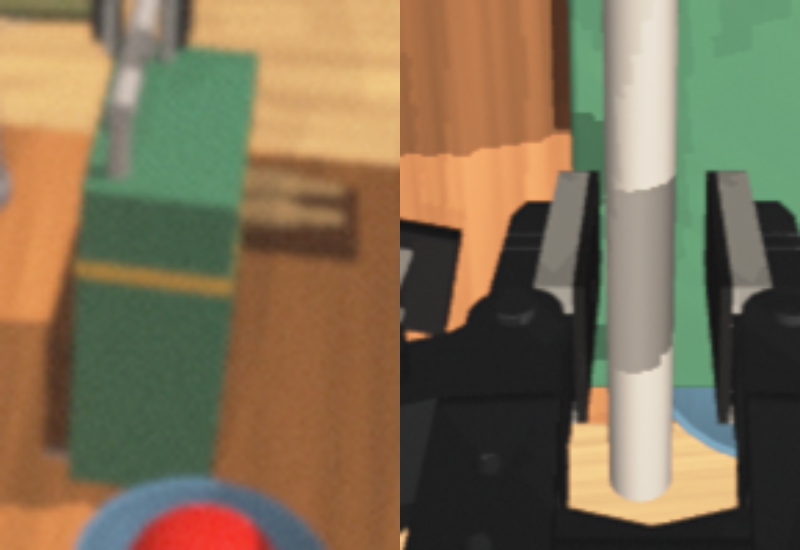

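```bash
python3 - <<'E'
from m import *
bot.move_linear(bar(0,-.004,-.029),v=.01); st()
bot.sleep(.2)
w=snap('wrist','w13');s=snap('side','s13');sc=snap('scene','sc13')
g=lambda f,b:cv2.cvtColor(cv2.imread('pics/'+f+'.png'),cv2.COLOR_BGR2GRAY)[b[1]:b[3],b[0]:b[2]].astype(np.float32)
for n,b in(('s',(225,160,282,215)),('sc',(283,190,325,265))):
    for x,y in(('11','12'),('12','13')): print(n,x,y,cv2.phaseCorrelate(g(n+x,b),g(n+y,b)))
cv2.imwrite('pics/t13.png',cv2.resize(w[180:380,160:305],(400,550)))
crop(sc,270,150,90,130,4,'pics/a.png');crop(s,210,100,90,130,4,'pics/b.png')
cv2.imwrite('pics/t13b.png',np.hstack([cv2.imread('pics/a.png'),cv2.imread('pics/b.png')]))
E
```

```text
t 39.79 p [0.5693 0.1134 0.236 ] F [-0.7155 -0.1105 -0.196 ] gap 0.0179
s 11 12 ((0.014046302160711122, 0.3097775119047341), 0.989026780128479)
s 12 13 ((-0.00950067200712823, 0.037137164817099944), 0.9920528595315086)
sc 11 12 ((0.1378582958720358, 0.5904896821487569), 0.9543994858353226)
sc 12 13 ((0.48053631397631236, 0.47081299963414835), 1.0113150261773003)
```

View pics/t13.png

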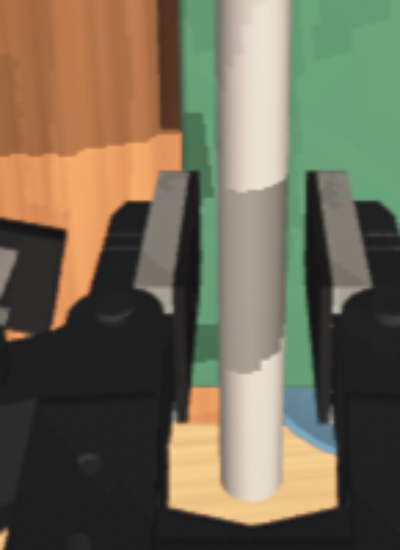

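View pics/t13b.png

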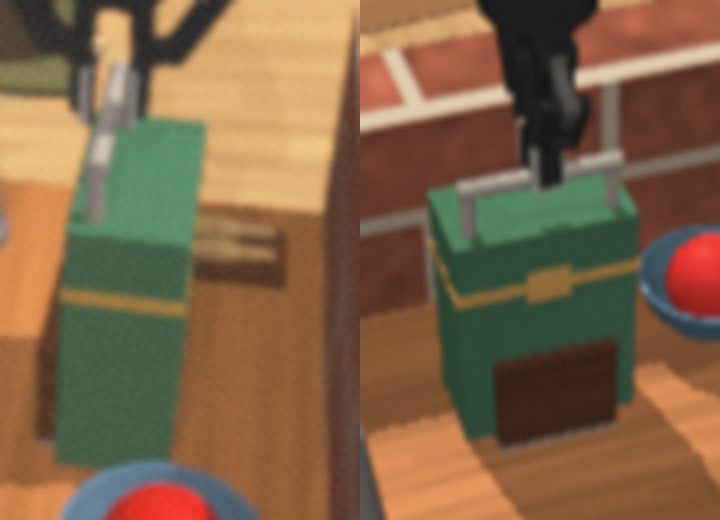

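The bar is now centred and free between the pads (bar 218-290, pads 197 and 310), and the case no longer moves with the fingers. I release, retreat and verify.

```bash
python3 - <<'E'
from m import *
gripper_to(.04); p=sensors.read_state()['eef_pos']
bot.move_linear([p[0],p[1],.345],v=.1); bot.sleep(.3)
np.save('cw14.npy',camera_info('wrist'));w=snap('wrist','w14')
bot.move_linear([p[0]-.05,p[1]-.2,.38],v=.25);st()
np.save('cw15.npy',camera_info('wrist'));w2=snap('wrist','w15');s=snap('side','s14');sc=snap('scene','sc14')
crop(sc,265,150,90,130,4,'pics/a.png');crop(s,210,100,90,130,4,'pics/b.png')
cv2.imwrite('pics/t14.png',np.hstack([cv2.imread('pics/a.png'),cv2.imread('pics/b.png')]))
E
```

```text
t 43.06 p [ 0.5193 -0.0859  0.3797] F [ 0.492   0.4487 -1.0371] gap 0.0401
```

View pics/t14.png

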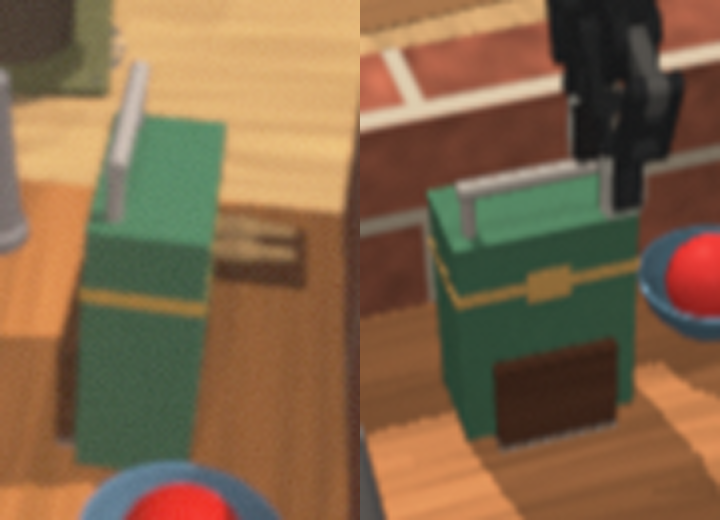

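View pics/w15.png

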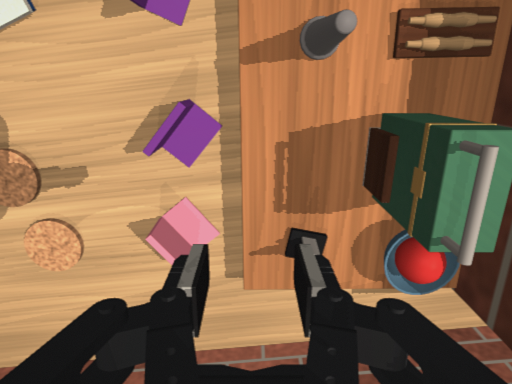

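View pics/w14.png

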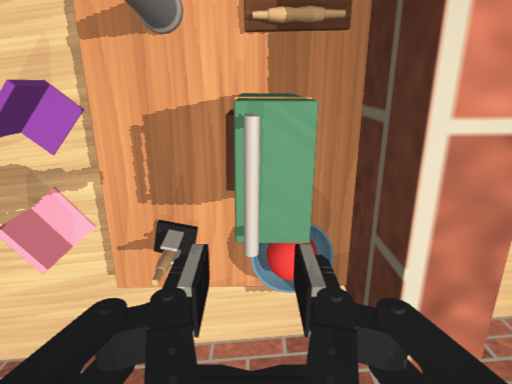

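```bash
python3 - <<'E'
from fit2 import *
import fit
cs=camera_info('scene');cd=camera_info('side');c14=np.load('cw14.npy',allow_pickle=True).item();c15=np.load('cw15.npy',allow_pickle=True).item()
a=lambda u,v:np.array([265+(u+.5)/4-.5,150+(v+.5)/4-.5]); b=lambda u,v:np.array([210+(u+.5)/4-.5,100+(v+.5)/4-.5])
F=-.035;W=.065;T=.18
obs=[(cs,a(92,235),(F,-W,T)),(cs,a(212,247),(-F,-W,T)),(cs,a(225,123),(-F,W,T)),(cs,a(78,460),(F,-W,0)),
(cd,b(90,252),(F,W,T)),(cd,b(68,192),(-F,W,T)),(cd,b(277,213),(F,-W,T)),(cd,b(110,440),(F,W,0)),(cd,b(272,405),(F,-W,0)),
(c14,np.array([236,101.]),(F,W,T)),(c14,np.array([317,101.]),(-F,W,T)),(c14,np.array([312,242.]),(-F,-W,T)),(c14,np.array([235,242.]),(F,-W,T))]
p,r=fitc(obs,[*HEEL,1.46,0,.003]);print('case heel,yaw,tilt,z',p,np.degrees(p[3]));print(r.T)
bk=[(cd,b(137,362),(-.006,.045,.04)),(cd,b(255,340),(-.006,-.045,.04)),(cd,b(140,446),(-.006,.045,-.04)),(cd,b(257,423),(-.006,-.045,-.04))]
q,r=fit.fit(bk,[.567,.09,1.46],.09);print('bk',q);print(r.T)
tip=q[:2]+.061*np.array([np.cos(q[2]),np.sin(q[2])])
c=np.array([np.cos(p[2]),np.sin(p[2])]);d=tip-p[:2];print('tip in case x',.035+d@c,'y',d@[-c[1],c[0]],'yaw diff',q[2]-p[2])
E
```

```text
case heel,yaw,tilt,z [ 0.5754  0.171   1.4646 -0.0049  0.0016] -0.2812884900665525
[[-1.3513  0.8066  1.3551 -0.0752  1.3372 -0.0377  1.1526 -0.4112  0.8237
  -1.7601  2.1257 -1.5504  1.4319]
 [-0.2944  0.3659  0.0596  2.1392  0.2553 -0.1886  0.0853  0.8567 -0.4363
  -0.8441 -0.8346  0.5289  0.3285]]
bk [0.5692 0.0978 1.4143]
[[-0.4803  0.8765 -0.2091 -0.0227]
 [ 0.7001  0.2337 -0.3684 -0.5934]]
tip in case x 0.022533109751846782 y -0.004655943988896095 yaw diff -0.050344121216397086
```

```bash
python3 - <<'E'
from h import *
crop(cv2.imread('pics/w15.png'),350,95,130,160,4,'pics/g.png')
g=cv2.imread('pics/g.png')[:600]
s=cv2.imread('pics/s14.png'); t=cv2.resize(s[175:225,225:275],(270,270),interpolation=2)
g2=np.zeros((600,800,3),np.uint8); g2[:,:520]=g; g2[:270,525:795]=t; cv2.imwrite('pics/g.png',g2)
E
```

```text
(no output)
```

View pics/g.png

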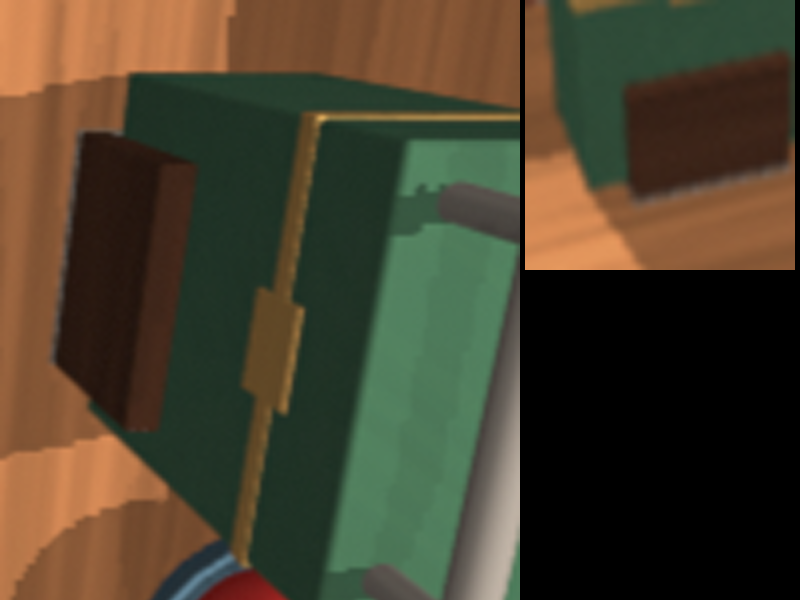

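The case stands upright and square, the upright is nearly against its front, and the bystanders are untouched. I'm handing in.

```bash
python3 - <<'E'
from m import *
st(); ticket.finish_job()
E
```

```text
t 43.21 p [ 0.5195 -0.0853  0.3796] F [-0.2606  0.5456 -0.079 ] gap 0.0401
the job is handed in; nothing more can be done
```

I tipped the case back until it leaned by itself at about 30.7°, slid the brown bookend's blade squarely under it, and brought the case forward to stand on the blade. The gripper was clear of everything when I handed in at 43 s; no verdict is reported.

**Last checks (from the pictures):**

| Check | Result | Limit |
|---|---|---|
| Case tilt | about 0.3° | 4.5° |
| Heel height | about 2 mm (coarse; 3 mm expected on the blade) | 1–12 mm |
| Blade free end past the middle | about 20 mm | 5–40 mm |
| Blade off centre | about 5 mm | 30 mm |
| Blade squareness | 0.05 rad | 0.2 rad |

- **Bystanders:** the bowl with its ball, the cone, the clip and the rack looked undisturbed. I judged this by eye and did not measure it.
- **Disagreement on insertion depth:** the final fit puts the free end at 22.5 mm. With the upright in front of the case it can be at most 20 mm, so that figure is a few mm off. I had aimed for 13 mm, which is also in range.
- **First try missed:** the first attempt to tip the case passed above the bar without touching it. In the pictures the fingertips sat 20–25 mm higher than the reported TCP, so I went deeper on the second try.
- **Force while bringing it forward:** the upward force on the tool rose briefly to about 7.6 N near 22°, then vanished. I did not find the cause.

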